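# Seat the casting cover on its hidden dowel and hold it pressed

### The job

On the gel casting press, swing the keeper arm out of the way until it stands at 90 degrees, over the little steel index stud. Then pick up the loose cover, rest its underside on top of the dowel with the socket about 15 mm off to one side, and, with the cover square to the press, slide it until the hidden dowel finds the socket and it drops on. Press it all the way down against the sprung platform and finish while still holding it down; leave the bottle, tip box and beaker alone.

Things in the scene. Friction and masses are not known exactly. Their poses are not given: they have to be found in the camera images.
- bed: Fixed base plate of the casting press, 220 (x) x 250 (y) x 12 mm blue acrylic. Origin: centre of its underside, on the bench; z up. The dowel stands at its centre; the keeper's hinge is 100 mm along its +y. A steel index stud (12 mm across, 10 mm high) stands 75 mm from the hinge towards the plate's -x, under the arm when that is at 90 degrees.
- dowel: Fixed upright steel locating pin, 12 mm diameter, at the centre of the base plate; its top 4 mm tapers to 6 mm diameter. It passes through the platform and shows 11 mm above the platform while that is up. Origin on the base plate's top face, 12 mm above the bench.
- dowel_tip (a point): Centre of the dowel's top, 38 mm above the bench. Axes as the base plate's.
- platform (a joint): Travel (m) of the sprung rubber-faced platform (120 x 100 mm along the plate's x, y) round the dowel: 0 = up, top 27 mm above the bench; 0.005 = fully down, top 22 mm. It takes about 4 N to start and 8 N to be fully down (the cover's weight, 2 to 2.6 N, does not move it); it springs back when let go.
- keeper (a joint): Angle (rad) of the keeper arm about its upright hinge. At 0 the arm lies along the plate's -y, across and above the dowel; grows clockwise seen from above; at 1.57 (90 degrees) it points along the plate's -x, over the index stud. Range -0.05 to 2.2; stays where left by friction (about 1.2 N at the knob).
- keeper_knob (a point): Top centre of the upright round white knob, 20 mm diameter, at the end of the keeper arm, 100 mm from the hinge axis; the top is 82 mm above the bench and 30 mm of knob stands above the arm (arm: 16 mm wide, its top 52 mm and its underside 44 mm above the bench).
- keeper_hinge (a point): Top of the hinge post, on the hinge axis, 54 mm above the bench.
- cover: Loose white plastic cover, about 0.22 kg: plate 110 (x) x 90 (y) x 20 mm, with a grip bar standing on the middle of its top, 70 mm long along x, 22 mm wide along y, 32 mm high (top 52 mm above the underside). Origin: centre of its underside; z up. It starts flat on the bench, right way up.
- cover_socket (a point): Centre of the mouth of the cover's socket: a round hole 14 mm diameter, 20 mm deep, blind, in the middle of the underside (same point as the cover's origin), unseen from above.
- reagent: Bystander: amber bottle, 64 mm diameter, 140 mm high. Origin under its centre.
- tipbox: Bystander: open grey pipette-tip box, 80 x 115 x 50 mm. Origin under its centre.
- beaker: Bystander: white beaker, 70 mm diameter, 80 mm high. Origin under its centre.
Mind the look-alikes: they are no part of the job. What is shaped like the cover but green or turquoise is not meant.

How it is judged:
By the outcome, as a careful person would: the job done as asked, in the order asked, and still so for the second after the job is handed in, while the arm keeps its last pose, push and grip.
It also fails if it takes over 61 s, if anything falls off the work surface, if the arm or the gripper's body presses on something with over 40 N, if the wrist force passes 120 N, or if a joint passes its speed limit or range.

### The arm

A 6-joint arm with a two-finger parallel gripper is mounted at the origin on the work surface. World frame = base frame: x ahead of the robot, y to its left, z up, the work surface at z = 0. Lengths are in mm, angles in rad, forces in N, time in s.
With the tool pointing down it reaches from about 350 to 975 mm from the base axis. Payload 7.1 kg.
Tool frame: the origin (TCP) lies midway between the tips of the shut fingers; the grasp point (between the pads) lies 19 mm behind it; z points along the fingers, y is the line along which they close (so a half turn about z gives the same grasp; the last joint's range is limited). The gripper opens to 88 mm and grips with 3 to 60 N. Pads are 20 mm wide; open, the fingers measure 115 mm over their backs; the gripper's body (75 mm by 178 mm) begins 61 mm behind the grasp point.
Start: joints at [1.099, 0.423, 1.63, -0, 1.089, -0.019], TCP at [273.396, 562.014, 222.675] pointing down, gripper open.
Joint ranges: [-3, 3], [-0.9, 2.11], [0.09, 2.58], [-1.31, 4.45], [0.11, 2.69], [-2.54, 2.54]. Speed limits (rad/s): [2.39, 2.39, 3.01, 3.14, 3.14, 3.14].

### API

Orientations are given as a rotation vector (axis times angle).
In Python, from workcell import status, eyes, ticket gives the robot as it stands.
- The arm moves only by the shell command python3 -m jog 'ROWS' [OPENING]. ROWS is 1 to 5 rows, one to a line, with the numbers parted by commas; each row has 6 numbers: dx, dy, dz in mm, then a rotation vector rx, ry, rz in rad; each row shifts and turns the commanded pose from where the row before left it, along the tool's axes as they then stand; what a row does not reach is not made up. A row lasts 1/12 s, in which the tool goes at most 41.7 mm and 0.125 rad, less where a joint would pass 70% of its speed; a pose out of reach is approached as far as the arm can. OPENING is the finger opening in mm, set as the command begins (- or left out keeps the last). The fingers move at their own pace and stop on an object; the grip force is fixed at half the most. Time passes only in rows, so rows that do not move let the fingers close. It prints the time, the measured TCP pose, the force, the opening and the grip force at its end. Input that does not fit is refused with a message, and nothing moves.
- status.get_obs(): the state, without advancing time (a new reading comes with each control period).
- eyes.get_image(name): name is "scene" or "top" or "wrist"; returns a dict with "img" (384x512x3 uint8, red, green, blue), "range_z" (384x512 float32, mm along the optical axis (not along the pixel's ray), 0 where there is no reading), "fx", "fy", "cx", "cy" (pixels), "R" (3x3) and "t" (3): a world point X has camera coordinates R X + t. Camera axes: x right, y down, z forward; pixel columns grow to the right and rows downward; lengths in mm; the calibration is good to about 2 mm. A picture is of the moment at which its call begins.
- ticket.close_job(): hands the job in; it is judged then, once.
The state is a dict: "t": time; "qpos": joint angles; "qvel": joint speeds; "joint_torque": joint torques, N m; "ee_pos": TCP position; "orientation": TCP orientation; "ft_force": force on the tool from outside, world axes, zero at the start; "moment": the same for the moment, N m; "width": finger opening in mm; "grasp_force": force on a finger pad.
Only numpy, scipy, OpenCV 4.12 (cv2) and the standard library are available. Lean on these libraries where they do the work, as an engineer would, in place of code of your own. Each camera call takes 0.05 s, during which the arm holds its last target. There are 200 camera calls.

## Working session

There is one attempt and no reset: what is moved stays moved. The work goes in short steps, Python scripts to look and compute and a shell command to move; the robot and the scene stay as the last step left them, time stands still between calls to the robot, and variables do not carry over. Pictures are saved under pics/ and viewed, at most 10 in all, crops included, and the job is handed in when it is done.

```bash
ls; mkdir -p pics
python3 - <<'E'
from workcell import status, eyes
import cv2,numpy as np
o=status.get_obs();print({k:np.round(v,3) for k,v in o.items()})
for n in("scene","top"):
    d=eyes.get_image(n);np.savez(f'{n}0.npz',**d);cv2.imwrite(f'pics/{n}0.png',d['img'][:,:,::-1])
    print(n,d['fx'],d['cx'],d['cy'],np.round(d['R'],3).tolist(),np.round(d['t'],1))
E
```

```text
pics
{'t': np.float64(0.0), 'qpos': array([ 1.099,  0.424,  1.631, -0.   ,  1.089, -0.019]), 'qvel': array([ 0.   , -0.   ,  0.   , -0.   , -0.001,  0.   ]), 'joint_torque': array([-2.0000e-03, -5.4462e+01, -2.7366e+01,  6.4000e-02,  2.3000e-02,
       -0.0000e+00]), 'ee_pos': array([273.152, 561.542, 221.92 ]), 'orientation': array([-7.050e-01, -3.061e+00,  2.000e-03]), 'ft_force': array([ 0.719, -0.524, -0.103]), 'moment': array([0.034, 0.019, 0.024]), 'grasp_force': np.float64(0.0), 'width': np.float64(87.617)}
scene 381.83252504164506 256.13836262393977 186.68141078223167 [[-0.778, 0.628, 0.008], [0.474, 0.594, -0.65], [-0.413, -0.502, -0.76]] [ 426.  -197.  1323.1]
top 354.76135167043725 256.9792373828684 194.5215665390191 [[-0.01, -0.999, -0.035], [-0.996, 0.013, -0.086], [0.086, 0.034, -0.996]] [  42.8  557.2 1166.4]
```

View pics/top0.png

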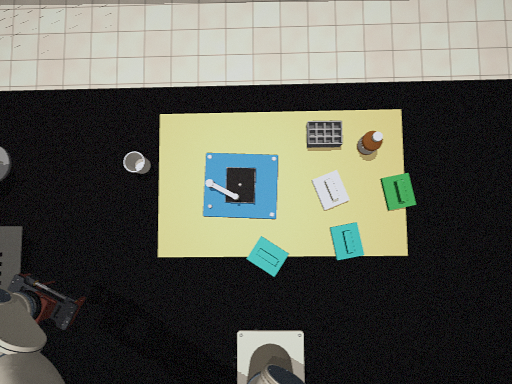

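View pics/scene0.png

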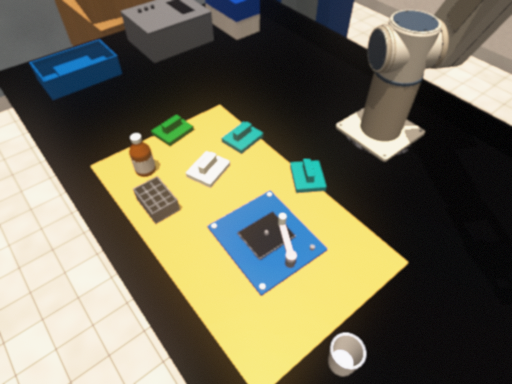

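The top view shows the press at (241,185) with its hinge at (209,183) and knob at (236,196), so the keeper is at about 25°. The white cover is at (330,190), the tip box at (324,133), the bottle at (370,142) and the beaker at (137,162). The green and turquoise blocks are look-alikes. The scene view agrees.

```bash
cat > h.py <<'E'
import numpy as np,cv2
def ray(d,uv,z):
    uv=np.atleast_2d(uv).astype(float);R=d['R'];c=-R.T@d['t']
    v=np.c_[(uv[:,0]-d['cx'])/d['fx'],(uv[:,1]-d['cy'])/d['fy'],np.ones(len(uv))]@R
    return c+v*((z-c[2])/v[:,2])[:,None]
def proj(d,X):
    p=d['R']@np.asarray(X,float)+d['t'];return d['fx']*p[0]/p[2]+d['cx'],d['fy']*p[1]/p[2]+d['cy']
def cloud(d):
    v,u=np.nonzero(d['range_z']>0);z=d['range_z'][v,u]
    P=np.c_[(u-d['cx'])/d['fx']*z,(v-d['cy'])/d['fy']*z,z];W=np.full(d['img'].shape,np.nan);W[v,u]=(P-d['t'])@d['R'];return W
def rect(d,mask,z):
    cs,_=cv2.findContours(mask.astype(np.uint8),cv2.RETR_EXTERNAL,cv2.CHAIN_APPROX_NONE)
    c=max(cs,key=cv2.contourArea);w=ray(d,cv2.convexHull(c)[:,0],z)[:,:2].astype(np.float32)
    return cv2.minAreaRect(w)
def hsv(d):
    return cv2.cvtColor(d['img'],cv2.COLOR_RGB2HSV).astype(int)
E
python3 - <<'E'
from h import *
for n in('top','scene'):
    d=dict(np.load(n+'0.npz'));h=hsv(d);H,S,V=h[...,0],h[...,1],h[...,2]
    W=cloud(d)
    near=(W[...,0]>300)&(W[...,0]<800)&(abs(W[...,1])<420)
    blue=(H>98)&(H<118)&(S>120)&near
    print(n,'bed',rect(d,blue,12), 'z',np.nanmedian(W[...,2][blue]))
    wh=(S<50)&(V>150)&near
    k,l,s,c=cv2.connectedComponentsWithStats(wh.astype(np.uint8))
    for i in range(1,k):
        if s[i,4]>5: print(s[i],np.round(c[i],1),np.round(np.nanmedian(W[l==i],0)),rect(d,l==i,20) if s[i,4]>300 else np.round(ray(d,c[i],12)))
d=dict(np.load('top0.npz'));a=cv2.resize(d['img'][120:270,190:350,::-1],None,fx=5,fy=5,interpolation=cv2.INTER_CUBIC)[:600];cv2.imwrite('pics/crop.png',a)
E
```

```text
top bed ((591.4903564453125, 93.27023315429688), (245.7330780029297, 217.61851501464844), 87.29662322998047) z 11.061955934647433
[312 121  30   1  30] [326.5 121. ] [ 798. -198.   50.] [[ 809. -204.   12.]]
[309 126  22   7  32] [320.  128.8] [ 773. -179.   43.] [[ 782. -181.   12.]]
[332 128   7   2   9] [334.4 128.2] [ 775. -223.   44.] [[ 783. -230.   12.]]
[373 131  10  10  76] [377.5 135.8] [ 722. -337.  139.] [[ 754. -375.   12.]]
[309 133  34  11 104] [324.9 138.6] [ 748. -192.   43.] [[ 748. -197.   12.]]
[342 135   1   7   7] [342. 138.] [ 753. -257.    2.] [[ 749. -255.   12.]]
[229 153   6   1   6] [231.5 153. ] [705. 124.   4.] [[703. 123.  12.]]
[140 154   5  16  31] [142.3 161.6] [666. 409.  77.] [[678. 433.  12.]]
[208 155   4   4  13] [209.4 156.4] [693. 201.  14.] [[693. 200.  12.]]
[205 156   1  13  13] [205. 162.] [674. 215.  11.] [[673. 215.  12.]]
[272 157   4   4  14] [273.5 158.3] [683. -21.  15.] [[682. -21.  12.]]
[312 170  38  40 914] [330.4 189.5] [ 571. -207.   20.] ((572.169921875, -209.38455200195312), (112.61372375488281, 94.45006561279297), 21.7305202
[... 1439 characters left out ...]
] [ 773. -160.   42.] [[ 766. -181.   12.]]
[243 202   6   4   6] [245.5 203.5] [564. -27.  10.] [[566. -26.  12.]]
[236 206   6   4   6] [238.5 207.5] [591. -26.  12.] [[591. -27.  12.]]
[278 213  19  48 365] [286.2 238.2] [573. 151.  52.] ((551.3506469726562, 131.72381591796875), (149.96481323242188, 27.595075607299805), 59.14599609375)
[208 219  11   9  35] [213.3 224.1] [681. -23.  13.] [[679. -24.  12.]]
[265 230   3   3   7] [266.  231.3] [593.  97.  37.] [[581.  84.  12.]]
[310 245   5   4  17] [311.9 246.6] [523. 199.  21.] [[518. 196.  12.]]
[259 284   7   6  28] [262.  286.1] [693. 201.  15.] [[691. 200.  12.]]
[330 333  21  22 233] [338.2 341.8] [657. 413.  57.] [[644. 408.  12.]]
```

View pics/crop.png

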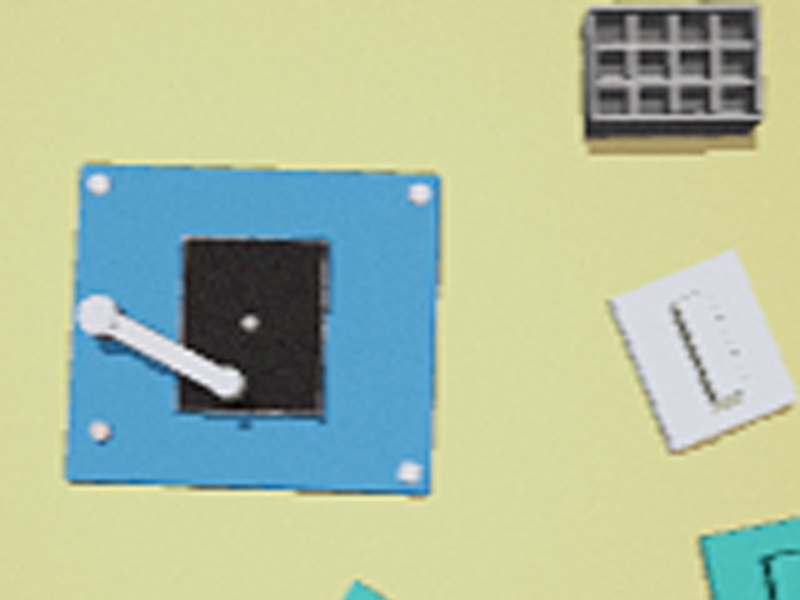

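The crop shows the hinge post at crop pixel (97,314), the knob at (230,381), the dowel tip at (250,322) and the index stud at (100,430). The cover's bar is centred near (707,348). Next I'll turn these into positions.

Run:
```python
from h import *
d=dict(np.load('top0.npz'))
f=lambda u,v:((u-2)/5+190,(v-2)/5+120)
for n,u,v,z in(('hinge',97,314,54),('knob',230,381,82),('dowel',250,322,38),('stud',100,430,22),('bar',707,348,52)):
    print(n,np.round(ray(d,f(u,v),z)))
s=dict(np.load('scene0.npz'));print('scene dowel',ray(s,(266,231.3),38))
W=cloud(d);m=(W[...,2]>70)&(abs(W[...,1]-110)<150)&(abs(W[...,0]-590)<150);print('top knob depth',W[m].mean(0),m.sum())
W=cloud(s);m=(W[...,2]>74)&(abs(W[...,1]-110)<150)&(abs(W[...,0]-590)<150);print('scene knob depth',W[m].mean(0),m.sum())
for D in(d,s):
    W=cloud(D);m=(W[...,2]>42)&(W[...,2]<60)&(np.hypot(W[...,0]-572,W[...,1]+207)<55);p=W[m][:,:2].astype(np.float32);print('bar',cv2.minAreaRect(p),p.mean(0),m.sum())
```

```text
hinge [[597. 194.  54.]]
knob [[549. 103.  82.]]
dowel [[592.  94.  38.]]
stud [[522. 197.  22.]]
bar [[ 570. -206.   52.]]
scene dowel [[593.28163417  97.0996022   38.        ]]
top knob depth [549.41543641 107.03195211  80.930425  ] 30
scene knob depth [549.94630556 109.27631408  80.74944592] 48
bar ((571.7515869140625, -207.26028442382812), (69.12858581542969, 22.67425537109375), 22.650423049926758) [ 571.67053 -206.999  ] 156
bar ((572.3209228515625, -206.84083557128906), (69.73699951171875, 24.467735290527344), 21.262069702148438) [ 573.36084 -204.15263] 157
```

```bash
cat >> h.py <<'E'
def tool(target,yawy=None):
    "displacement to world target in tool axes now, and tool-y angle (deg)"
    from workcell import status
    from scipy.spatial.transform import Rotation as Ro
    o=status.get_obs();M=Ro.from_rotvec(o['orientation']).as_matrix()
    print('t %.2f'%o['t'],'pos',np.round(o['ee_pos'],1),'tooly %.2f'%np.degrees(np.arctan2(M[1,1],M[0,1])),'z',np.round(M[:,2],4),'q',np.round(o['qpos'],2))
    print('F',np.round(o['ft_force'],1),'M',np.round(o['moment'],2),'w %.1f'%o['width'])
    print('move',np.round(M.T@(np.array(target)-o['ee_pos']),1))
E
python3 -m jog '0,0,10,0,0,-0.1175
0,0,10,0,0,-0.1175
0,0,10,0,0,-0.1175
0,0,10,0,0,-0.1175
0,0,10,0,0,-0.1175' 60
python3 -m jog '0,0,10,0,0,-0.1175
0,0,10,0,0,-0.1175
0,0,0,0,0,0'
python3 -c "
from h import *;tool((549.5,107,110))"
```

```text
t: 0.52
ee_pos: [273.2, 561.7, 171.8]
orientation: [0.221, -3.133, 0.001]
ft_force: [0.1, 0.4, 0.5]
width: 60.5
grasp_force: 0.0
t: 0.77
ee_pos: [272.7, 560.5, 150.3]
orientation: [0.583, -3.084, 0.005]
ft_force: [-0.2, -0.0, 0.0]
width: 59.7
grasp_force: 0.0
t 0.77 pos [272.7 560.5 150.3] tooly 111.42 z [-0.0019 -0.0037 -1.    ] q [ 1.1   0.51  1.68 -0.    0.96 -0.85]
F [-0.2 -0.   0. ] M [0.08 0.03 0.05] w 59.7
move [ -92.2 -523.2   41.5]
```

```bash
python3 -m jog '-6,-35,0,0,0,0
-6,-35,0,0,0,0
-6,-35,0,0,0,0
-6,-35,0,0,0,0
-6,-35,0,0,0,0' >/dev/null
python3 -m jog '-6,-35,2,0,0,0
-6,-35,2,0,0,0
-6,-35,2,0,0,0
-6,-35,2,0,0,0
-6,-35,2,0,0,0' >/dev/null
python3 -m jog '-6,-35,2,0,0,0
-6,-35,2,0,0,0
-6,-35,2,0,0,0
-6,-35,2,0,0,0
0,0,0,0,0,0'
python3 - <<'E'
from h import *;tool((549.5,107,110))
from workcell import eyes
d=eyes.get_image('wrist');np.savez('w1.npz',**d);cv2.imwrite('pics/w1.png',d['img'][:,:,::-1])
print([np.round(proj(d,p)) for p in((549.5,107,82),(597,195.4,54),(592.5,95.5,38),(522,199,22))])
E
```

```text
t: 2.02
ee_pos: [531.8, 131.3, 135.1]
orientation: [-0.565, 3.088, -0.002]
ft_force: [0.6, 0.3, 0.8]
width: 60.0
grasp_force: 0.0
t 2.02 pos [531.8 131.3 135.1] tooly 110.72 z [ 2.1e-03 -7.0e-04 -1.0e+00] q [ 0.22  0.43  1.86 -0.    0.84 -1.71]
F [0.6 0.3 0.8] M [ 0.11 -0.02 -0.03] w 60.0
move [ -7.9 -28.9  25.1]
[array([212., 221.]), array([298., 296.]), array([189., 243.]), array([330., 205.])]
```

View pics/w1.png

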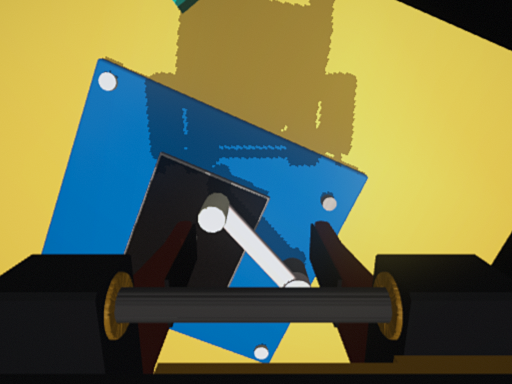

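The wrist view shows the knob top at (211,219) against a predicted (212,221), and the stud at (329,204) against (330,205). The fixes hold, so I'll grasp the knob.

```bash
python3 -m jog '-4,-14.5,0,0,0,0
-4,-14.5,10,0,0,0
0,0,20,0,0,0
0,0,20,0,0,0
0,0,15,0,0,0' 
python3 -m jog '0,0,10,0,0,0
0,0,0,0,0,0
0,0,0,0,0,0
0,0,0,0,0,0
0,0,0,0,0,0' 10
python3 -m jog '0,0,0,0,0,0
0,0,0,0,0,0
0,0,0,0,0,0' 10
python3 - <<'E'
from h import *;tool((497.3,200.1,60))
import numpy as np
from workcell import status
from scipy.spatial.transform import Rotation as Ro
o=status.get_obs();M=Ro.from_rotvec(o['orientation']).as_matrix()
h=np.array([597,195.4]);p=o['ee_pos'][:2];r=np.hypot(*(p-h));a=np.arctan2(*(p-h)[::-1])%(2*np.pi);print(r,np.degrees(a))
b=np.radians(177.3)
A=np.linspace(a,b,13);P=h+100*np.c_[np.cos(A),np.sin(A)];P[0]=p
print(np.round(np.diff(P,axis=0)@M[:2,:2],1).tolist())
E
```

```text
t: 2.48
ee_pos: [546.2, 111.6, 68.1]
orientation: [0.575, -3.088, -0.0]
ft_force: [-0.2, -0.5, 0.3]
width: 60.1
grasp_force: 0.0
t: 2.9
ee_pos: [547.4, 111.6, 60.6]
orientation: [-0.577, 3.086, -0.0]
ft_force: [0.0, -0.1, -0.5]
width: 30.0
grasp_force: 0.0
t: 3.15
ee_pos: [545.9, 110.3, 60.2]
orientation: [0.578, -3.086, 0.002]
ft_force: [-1.9, -6.7, 2.3]
width: 19.1
grasp_force: 30.0
t 3.15 pos [545.9 110.3  60.2] tooly 111.20 z [-0.0013 -0.0014 -1.    ] q [ 0.18  0.56  1.87 -0.    0.71 -1.76]
F [-1.9 -6.7  2.3] M [-1.03  0.42  0.03] w 19.1
move [ 12.9 101.3   0.2]
99.27927218166646 239.0400567845973
[[5.8, 6.9], [4.5, 7.8], [3.8, 8.1], [3.0, 8.4], [2.3, 8.7], [1.5, 8.9], [0.7, 9.0], [-0.1, 9.0], [-0.9, 8.9], [-1.7, 8.8], [-2.5, 8.6], [-3.3, 8.4]]
```

```bash
python3 -m jog '5,7.4,0,0,0,0
4.5,7.8,0,0,0,0
3.8,8.1,0,0,0,0
3,8.4,0,0,0,0
2.3,8.7,0,0,0,0' 
python3 -m jog '1.5,8.9,0,0,0,0
0.7,9,0,0,0,0
-0.1,9,0,0,0,0
-0.9,8.9,0,0,0,0
-1.7,8.8,0,0,0,0' 
python3 -m jog '-2.5,8.6,0,0,0,0
-3.3,8.4,0,0,0,0
0,0,0,0,0,0
0,0,0,0,0,0'
python3 - <<'E'
from h import *;tool((497.3,200.1,60))
from workcell import eyes
d=eyes.get_image('wrist');np.savez('w2.npz',**d);cv2.imwrite('pics/w2.png',d['img'][:,:,::-1])
d=eyes.get_image('top');np.savez('top2.npz',**d);cv2.imwrite('pics/top2.png',d['img'][:,:,::-1])
E
```

```text
t: 3.57
ee_pos: [511.9, 140.3, 59.9]
orientation: [0.575, -3.083, 0.003]
ft_force: [-6.7, -10.6, 2.8]
width: 19.0
grasp_force: 30.0
t: 3.98
ee_pos: [498.1, 183.5, 59.9]
orientation: [0.576, -3.087, 0.001]
ft_force: [1.1, -4.1, -2.7]
width: 19.4
grasp_force: 30.0
t: 4.32
ee_pos: [497.9, 202.6, 59.9]
orientation: [0.578, -3.087, -0.001]
ft_force: [-5.2, 0.0, 1.6]
width: 19.3
grasp_force: 30.0
t 4.32 pos [497.9 202.6  59.9] tooly 111.22 z [-9.e-04  3.e-04 -1.e+00] q [ 0.36  0.54  1.91  0.    0.68 -1.58]
F [-5.2  0.   1.6] M [ 0.05  0.77 -0.2 ] w 19.3
move [ 1.4 -2.1 -0.1]
```

View pics/w2.png

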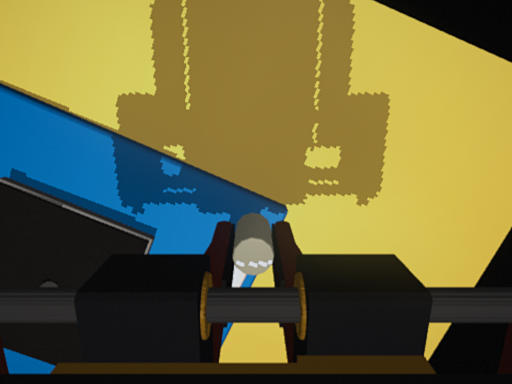

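The wrist view shows the knob held between the fingers at (253,250). It is within about 1° of the target, so I'll nudge it back 1.5 mm, release, rise and check from above.

```bash
python3 -m jog '0.5,-1.5,0,0,0,0
0,0,0,0,0,0' 
python3 -m jog '0,0,0,0,0,0
0,0,0,0,0,0
0,0,0,0,0,0
0,0,0,0,0,0' 60
python3 -m jog '0,0,-15,0,0,0
0,0,-30,0,0,0
0,-10,-30,0,0,0
0,-35,-10,0,0,0
0,-35,0,0,0,0'
python3 -m jog '0,-35,0,0,0,0
0,-35,0,0,0,0
0,-35,0,0,0,0
0,-35,0,0,0,0
0,-35,0,0,0,0'
python3 -m jog '0,-35,0,0,0,0
0,-35,0,0,0,0
0,-35,0,0,0,0
0,0,0,0,0,0'
python3 - <<'E'
from h import *;tool((572,-206.7,110))
from workcell import eyes
d=eyes.get_image('top');np.savez('top3.npz',**d)
s=eyes.get_image('scene');np.savez('scene3.npz',**s)
for D in(d,s):
    W=cloud(D);m=(W[...,2]>74)&(W[...,2]<90)&(np.hypot(W[...,0]-498,W[...,1]-200)<30);print('knob',W[m].mean(0),m.sum())
    m=(W[...,2]>48)&(W[...,2]<58)&(abs(W[...,0]-540)<38)&(abs(W[...,1]-198)<30);p=W[m];print('arm',np.polyfit(p[:,0],p[:,1],1),m.sum())
    h=hsv(D);b=(h[...,0]>98)&(h[...,0]<118)&(h[...,1]>120)&(np.hypot(W[...,0]-590,W[...,1]-95)<200);print(rect(D,b,12))
cv2.imwrite('pics/top3.png',cv2.resize(d['img'][120:270,190:350,::-1],None,fx=5,fy=5,interpolation=cv2.INTER_CUBIC)[:600])
E
```

```text
t: 4.58
ee_pos: [497.8, 200.4, 59.8]
orientation: [0.578, -3.087, -0.001]
ft_force: [-6.0, 1.7, 3.6]
width: 19.0
grasp_force: 30.0
t: 4.92
ee_pos: [499.3, 200.5, 59.9]
orientation: [-0.577, 3.087, 0.0]
ft_force: [-0.6, -0.1, -0.5]
width: 42.5
grasp_force: 0.0
t: 5.33
ee_pos: [529.9, 126.3, 148.1]
orientation: [-0.581, 3.081, 0.0]
ft_force: [1.5, -0.1, -0.3]
width: 60.2
grasp_force: 0.0
t: 5.75
ee_pos: [591.4, -39.3, 144.9]
orientation: [-0.577, 3.087, -0.0]
ft_force: [0.7, 0.6, 0.1]
width: 60.2
grasp_force: 0.0
t: 6.08
ee_pos: [631.1, -141.0, 145.1]
orientation: [-0.571, 3.086, -0.005]
ft_force: [-0.5, -0.9, 0.8]
width: 60.0
grasp_force: 0.0
t 6.08 pos [ 631.1 -141.   145.1] tooly 110.97 z [ 0.0038 -0.0022 -1.    ] q [-0.24  0.54  1.63 -0.    0.96 -2.17]
F [-0.5 -0.9  0.8] M [ 0.06  0.05 -0.06] w 60.0
move [ 78.8 -40.1  35. ]
knob [497.05335589 200.1797443   80.57900202] 32
arm [-3.74842869e-02  2.18105469e+02] 98
((591.4854125976562, 93.28006744384766), (245.7387237548828, 217.61016845703125), 87.28926849365234)
knob [497.74494837 202.03686769  80.79298947] 48
arm [-6.96704739e-02  2.37248183e+02] 172
((593.9020385742188, 98.15251159667969), (243.97190856933594, 214.03883361816406), 87.314697265625)
```

View pics/top3.png

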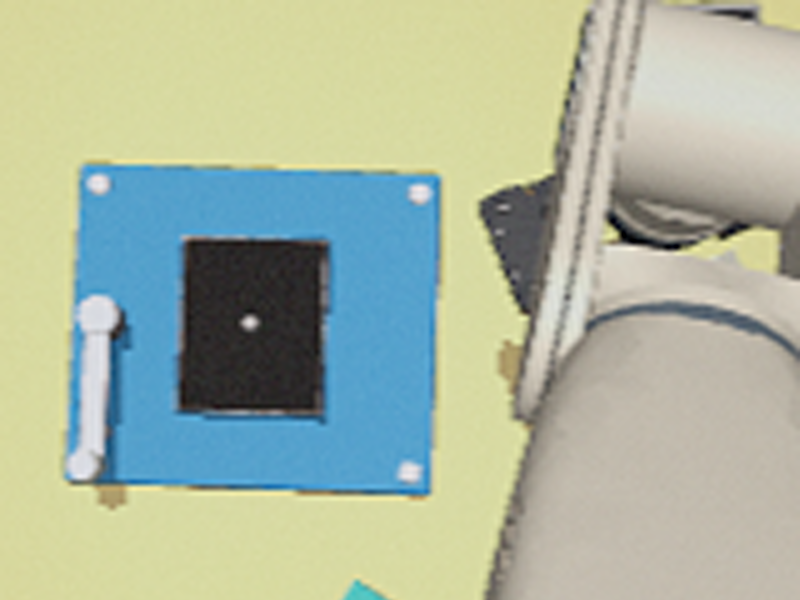

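The top view shows the keeper running from the hinge at (98,314) to the knob at (84,463), parallel to the plate's x axis and covering the stud. On to the cover.

```bash
python3 -m jog '26,-13,0,0,0,0
26,-13,0,0,0,0
27,-14,0,0,0,0
0,0,0,0,0,0
0,0,0,0,0,0'
python3 - <<'E'
from h import *;tool((572,-206.7,26))
from workcell import eyes
d=eyes.get_image('wrist');np.savez('w4.npz',**d)
W=cloud(d);near=(np.hypot(W[...,0]-572,W[...,1]+207)<75)
for lo,hi in((46,58),(15,25)):
    m=(W[...,2]>lo)&(W[...,2]<hi)&near
    p=W[m][:,:2].astype(np.float32);print(cv2.minAreaRect(p),m.sum(),np.median(W[m][:,2]))
print(proj(d,(572,-206.7,52)))
cv2.imwrite('pics/w4.png',d['img'][:,:,::-1])
E
```

```text
t: 6.6
ee_pos: [568.4, -200.6, 144.8]
orientation: [0.576, -3.088, -0.001]
ft_force: [0.3, 0.1, 0.9]
width: 60.3
grasp_force: 0.0
t 6.60 pos [ 568.4 -200.6  144.8] tooly 111.12 z [-4.e-04  4.e-04 -1.e+00] q [-0.36  0.49  1.73  0.    0.92 -2.3 ]
F [0.3 0.1 0.9] M [ 0.07 -0.01  0.01] w 60.3
move [ -1.2  -7.  118.8]
((571.5494995117188, -209.6453094482422), (70.02863311767578, 21.720003128051758), 21.281274795532227) 2315 51.114818488925415
((571.7238159179688, -209.5063934326172), (110.51644134521484, 90.28108215332031), 21.548320770263672) 9643 19.235839350760205
(np.float64(244.68007377963266), np.float64(196.137611457536))
```

View pics/w4.png

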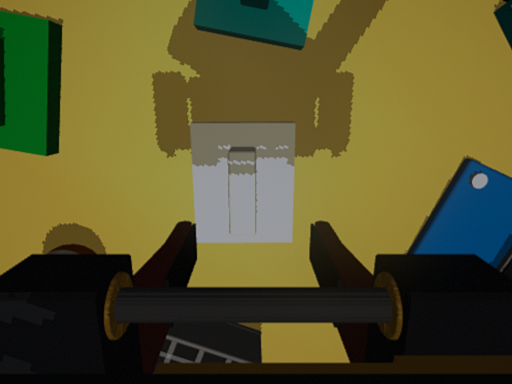

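The wrist view shows the white cover square to the tool, with its bar at (242,190). Depth puts it at (571.6,-209.5) with a yaw of 21.4°, so I'll descend and grasp the bar.

```bash
python3 -m jog '0,-4.4,15,0,0,0
0,-4.4,25,0,0,-0.005
0,0,25,0,0,0
0,0,25,0,0,0
0,0,20,0,0,0' 
python3 -m jog '0,0,8.5,0,0,0
0,0,0,0,0,0
0,0,0,0,0,0'
python3 -m jog '0,0,0,0,0,0
0,0,0,0,0,0
0,0,0,0,0,0
0,0,0,0,0,0
0,0,0,0,0,0' 12
python3 -m jog '0,0,0,0,0,0
0,0,0,0,0,0
0,0,0,0,0,0'
python3 -c "
from h import *;tool((571.8,-208.8,26))"
```

```text
t: 7.07
ee_pos: [573.1, -207.4, 33.1]
orientation: [0.588, -3.086, -0.001]
ft_force: [-0.3, 0.2, -0.9]
width: 59.9
grasp_force: 0.0
t: 7.32
ee_pos: [573.2, -208.4, 26.3]
orientation: [-0.587, 3.086, 0.0]
ft_force: [0.4, 0.2, -0.8]
width: 60.3
grasp_force: 0.0
t: 7.73
ee_pos: [572.8, -209.5, 26.8]
orientation: [-0.585, 3.086, -0.001]
ft_force: [-0.1, -0.1, 0.8]
width: 30.0
grasp_force: 0.0
t: 7.98
ee_pos: [572.5, -209.2, 26.5]
orientation: [-0.585, 3.087, 0.0]
ft_force: [-2.1, 1.2, 5.5]
width: 21.8
grasp_force: 30.0
t 7.98 pos [ 572.5 -209.2   26.5] tooly 111.46 z [-0.e+00  1.e-04 -1.e+00] q [-0.37  0.67  1.76  0.    0.71 -2.32]
F [-2.1  1.2  5.5] M [ 0.34  0.26 -0.02] w 21.8
move [0.5 0.7 0.5]
```

```bash
python3 -m jog '0,0,-8,0,0,0
0,0,-18,0,0,0.105
0,0,-18,0,0,0.105
0,0,-18,0,0,0.105
0,0,-18,0,0,0.106' 
python3 -m jog '0,0,0,0,0,0
0,0,0,0,0,0'
python3 - <<'E'
from h import *;tool((593,80,106))
w=dict(np.load('w1.npz'));h=hsv(w)
m=((h[...,1]<60)&(h[...,2]>140)).astype(np.uint8);k,l,s,c=cv2.connectedComponentsWithStats(m)
for i in range(1,k):
    if 60<s[i,4]<700: print('w1',s[i,4],np.round(c[i]),np.round(ray(w,c[i],15),1),np.round(ray(w,c[i],22),1))
d=dict(np.load('top3.npz'));W=cloud(d)
m=((hsv(d)[...,1]<60)&(hsv(d)[...,2]>120)).astype(np.uint8);k,l,s,c=cv2.connectedComponentsWithStats(m)
for i in range(1,k):
    p=ray(d,c[i],15)[0]
    if 7<s[i,4]<30 and np.hypot(p[0]-592,p[1]-95)<170: print('top',s[i,4],np.round(c[i],1),np.round(p,1),np.round(np.nanmedian(W[l==i],0)))
E
```

```text
t: 8.4
ee_pos: [572.1, -209.3, 106.9]
orientation: [-0.081, -3.14, -0.0]
ft_force: [0.7, 0.0, -2.6]
width: 22.0
grasp_force: 30.0
t: 8.57
ee_pos: [573.0, -209.6, 106.9]
orientation: [0.068, 3.139, -0.001]
ft_force: [-0.1, -0.9, -2.5]
width: 21.7
grasp_force: 30.0
t 8.57 pos [ 573.  -209.6  106.9] tooly 87.53 z [ 1.8e-03 -8.0e-04 -1.0e+00] q [-0.37  0.55  1.74 -0.    0.85 -1.9 ]
F [-0.1 -0.9 -2.5] M [ 0.04  0.03 -0.02] w 21.7
move [ -7.5 290.2   0.7]
w1 253 [107.  81.] [[491.7 -11.   15. ]] [[491.   -8.1  22. ]]
w1 137 [329. 203.] [[522.6 199.8  15. ]] [[521.2 197.4  22. ]]
w1 127 [261. 353.] [[691.5 200.   15. ]] [[685.9 197.7  22. ]]
top 9 [232. 153.] [702.4 121.3  15. ] [705. 123.   2.]
top 17 [205. 163.] [669.2 214.3  15. ] [669. 215.  11.]
top 13 [209.4 156.4] [691.9 199.2  15. ] [693. 200.  13.]
top 14 [273.5 158.3] [681.7 -20.6  15. ] [682. -21.  15.]
top 13 [232. 167.] [653.9 121.4  15. ] [652. 120.  25.]
top 17 [277. 185.] [590.  -31.2  15. ] [592. -32.  -0.]
top 8 [239.5 184. ] [595.1  96.1  15. ] [593.  94.  37.]
top 15 [203. 202.] [535.3 220.7  15. ] [536. 222.  10.]
top 13 [240. 202.] [533.8  94.7  15. ] [533.  94.  24.]
top 17 [276. 210.] [505.3 -26.6  15. ] [508. -27.   0.]
top 13 [271.5 214.2] [491.5 -11.4  15. ] [492. -13.  15.]
```

Run:
```python
from h import *
from workcell import eyes
d=eyes.get_image('wrist');np.savez('w5.npz',**d)
W=cloud(d);near=(np.hypot(W[...,0]-573,W[...,1]+209.6)<85)
for lo,hi in((125,140),(93,105)):
    m=(W[...,2]>lo)&(W[...,2]<hi)&near
    p=W[m][:,:2].astype(np.float32);print(cv2.minAreaRect(p),m.sum(),np.median(W[m][:,2]))
tool((592,79.7,106.5))
```

```text
((571.760986328125, -208.01524353027344), (71.9481430053711, 40.462703704833984), 11.418715476989746) 5888 131.51459930719562
((560.4373168945312, -209.791259765625), (90.71837615966797, 86.30917358398438), 87.400146484375) 15501 99.56208189103454
t 8.62 pos [ 572.2 -209.3  105.8] tooly 87.54 z [-3.e-04  0.e+00 -1.e+00] q [-0.37  0.55  1.74 -0.    0.85 -1.9 ]
F [-0.7 -0.  -2.3] M [ 0.06 -0.01 -0.03] w 21.7
move [ -7.4 289.6  -0.7]
```

```bash
python3 -m jog '-1,20,0,0,0,0
-1,36,0,0,0,0
-1,36,0,0,0,0
-1,36,0,0,0,0
-1,36,0,0,0,0' 
python3 -m jog '-1,36,0,0,0,0
-1,36,0,0,0,0
-1,36,0,0,0,0
0,17,0,0,0,0.003
0,0,0,0,0,0' 
python3 -m jog '0,0,15,0,0,0
0,0,15,0,0,0
0,0,5,0,0,0
0,0,0,0,0,0
0,0,0,0,0,0'
python3 - <<'E'
from h import *
tool((592-.7,79.7,64.5))
E
```

```text
t: 9.03
ee_pos: [583.8, -44.3, 104.4]
orientation: [-0.069, -3.138, -0.0]
ft_force: [0.7, -0.3, -2.9]
width: 22.2
grasp_force: 30.0
t: 9.45
ee_pos: [593.0, 82.5, 104.5]
orientation: [-0.067, -3.139, -0.001]
ft_force: [-0.1, 0.1, -2.8]
width: 21.7
grasp_force: 30.0
t: 9.87
ee_pos: [593.3, 78.2, 70.5]
orientation: [-0.077, -3.139, 0.001]
ft_force: [0.6, -0.8, -1.7]
width: 21.8
grasp_force: 30.0
t 9.87 pos [593.3  78.2  70.5] tooly 87.19 z [-1.8e-03 -3.0e-04 -1.0e+00] q [ 0.11  0.59  1.77 -0.    0.78 -1.41]
F [ 0.6 -0.8 -1.7] M [ 0.06 -0.01 -0.01] w 21.8
move [2.1 1.4 6. ]
```

```bash
python3 -m jog '1.5,1,1.5,0,0,0
0,0,1.5,0,0,0
0,0,1,0,0,0
0,0,0,0,0,0
0,0,0,0,0,0' 
for i in 1 2 3; do python3 -m jog '0,0,1,0,0,0
0,0,0,0,0,0
0,0,0,0,0,0' | grep -E 'ee_pos|force'; done
```

```text
t: 10.28
ee_pos: [592.6, 80.1, 67.5]
orientation: [0.077, 3.14, 0.0]
ft_force: [0.4, -0.3, -2.8]
width: 22.0
grasp_force: 30.0
ee_pos: [592.5, 80.1, 66.2]
ft_force: [-0.2, -0.5, -2.4]
grasp_force: 30.0
ee_pos: [592.4, 80.1, 65.1]
ft_force: [0.1, -0.3, -2.8]
grasp_force: 30.0
ee_pos: [592.6, 80.1, 64.4]
ft_force: [-0.5, -0.0, 1.5]
grasp_force: 30.0
```

Contact: Fz rose by about 4 N at TCP z 64.4, which puts the underside at 38 mm, the dowel top. Now I'll slide along +y.

```bash
python3 -m jog '0,1,0,0,0,0
0,2,0,0,0,0
0,2,0,0,0,0
0,2,0,0,0,0
0,0,0,0,0,0' | grep -E 'ee_pos|force|ori'
for i in 1 2 3 ; do python3 -m jog '0,1,0,0,0,0
0,0,0,0,0,0' | grep -E 'ee_pos|ft_force'; done
```

```text
ee_pos: [593.1, 87.5, 64.3]
orientation: [0.077, 3.14, 0.0]
ft_force: [0.9, -2.0, 2.6]
grasp_force: 30.0
ee_pos: [593.0, 88.3, 64.3]
ft_force: [0.2, -1.1, 2.2]
ee_pos: [593.0, 89.2, 64.2]
ft_force: [0.1, -1.1, 1.5]
ee_pos: [592.8, 90.3, 64.0]
ft_force: [0.1, -0.8, -0.6]
```

```bash
for i in 1 2 3 4; do python3 -m jog '0,1,0.3,0,0,0
0,0,0,0,0,0' | grep -E 'ee_pos|ft_force'; done
```

```text
ee_pos: [592.4, 91.4, 63.4]
ft_force: [0.2, -1.0, -1.6]
ee_pos: [592.6, 92.3, 63.1]
ft_force: [-1.2, 1.1, -2.9]
ee_pos: [592.9, 93.2, 63.1]
ft_force: [-0.1, -0.3, -2.1]
ee_pos: [593.1, 94.2, 62.9]
ft_force: [1.0, -0.4, -3.2]
```

```bash
for i in 1 2 3; do python3 -m jog '0,0,1.5,0,0,0
0,0,0,0,0,0
0,0,0,0,0,0' | grep -E 'ee_pos|ft_force'; done
python3 -c "from h import *;tool((592,94.7,48.5))"
```

```text
ee_pos: [593.1, 94.0, 61.4]
ft_force: [-0.8, 0.6, -2.2]
ee_pos: [593.0, 94.0, 59.9]
ft_force: [-0.2, 0.0, -1.7]
ee_pos: [593.0, 94.0, 58.3]
ft_force: [-1.1, 1.1, -2.9]
t 13.37 pos [593.   94.   58.3] tooly 87.17 z [-3.e-04 -0.e+00 -1.e+00] q [ 0.14  0.61  1.77  0.    0.76 -1.38]
F [-1.1  1.1 -2.9] M [ 0.16  0.08 -0.01] w 21.9
move [1.  0.6 9.8]
```

It dropped on freely, with the underside 6 mm below the dowel top and no side force. Now lower onto the platform and press.

```bash
python3 -m jog '0,0,1.5,0,0,0
0,0,1.5,0,0,0
0,0,1,0,0,0
0,0,0,0,0,0' | grep -E 'ee_pos|ft_force'
for i in 1 2 3 4 5 6; do python3 -m jog '0,0,1,0,0,0
0,0,0,0,0,0
0,0,0,0,0,0' | grep -E 'ee_pos|ft_force'; done
```

```text
ee_pos: [593.0, 94.1, 54.2]
ft_force: [-1.2, -0.2, -2.9]
ee_pos: [593.1, 94.1, 53.5]
ft_force: [-1.1, 0.6, -0.2]
ee_pos: [593.1, 94.1, 52.6]
ft_force: [-2.2, 1.2, 1.6]
ee_pos: [593.1, 94.1, 51.5]
ft_force: [-3.1, 1.4, 2.4]
ee_pos: [593.1, 94.1, 50.5]
ft_force: [-2.5, 2.0, 3.7]
ee_pos: [593.1, 94.1, 49.5]
ft_force: [-4.1, 1.9, 4.4]
ee_pos: [593.1, 94.1, 48.5]
ft_force: [-4.1, 0.9, 4.9]
```

```bash
for i in 1 2 3; do python3 -m jog '0.2,0,0.5,0,0,0
0,0,0,0,0,0
0,0,0,0,0,0' | grep -E 'ee_pos|ft_force|grasp'; done
```

```text
ee_pos: [593.1, 94.1, 48.5]
ft_force: [-4.6, 0.7, 8.1]
grasp_force: 30.0
ee_pos: [593.2, 94.1, 48.5]
ft_force: [-5.5, 0.1, 11.6]
grasp_force: 30.0
ee_pos: [593.2, 94.1, 48.4]
ft_force: [-6.8, -0.4, 16.4]
grasp_force: 30.0
```

The force is climbing at constant z, so it is at the hard stop: TCP 48.4 equals platform-down 22 plus grip offset 26.4. One last look, then I'll hand it in.

```bash
python3 -m jog '0,0,0,0,0,0
0,0,0,0,0,0
0,0,0,0,0,0
0,0,0,0,0,0
0,0,0,0,0,0' | grep -E 't:|ee_pos|ft_force'
python3 - <<'E'
from h import *
from workcell import eyes
s=eyes.get_image('scene');w=eyes.get_image('wrist')
W=cloud(s);m=(W[...,2]>74)&(W[...,2]<90)&(np.hypot(W[...,0]-498,W[...,1]-200)<30);print('knob',W[m].mean(0),m.sum())
W=cloud(w);m=(W[...,2]>36)&(W[...,2]<48)&(np.hypot(W[...,0]-592,W[...,1]-94)<85);p=W[m][:,:2].astype(np.float32);print('plate',cv2.minAreaRect(p),np.median(W[m][:,2]))
cv2.imwrite('pics/fin.png',cv2.resize(s['img'][130:330,130:400,::-1],(800,592)))
E
```

```text
t: 16.37
ee_pos: [593.2, 94.1, 48.4]
ft_force: [-5.1, -0.3, 16.6]
knob [497.68218199 202.00654182  80.3542443 ] 49
plate ((580.622314453125, 93.95501708984375), (90.45565795898438, 86.80979919433594), 86.88903045654297) 41.25197534853156
```

View pics/fin.png

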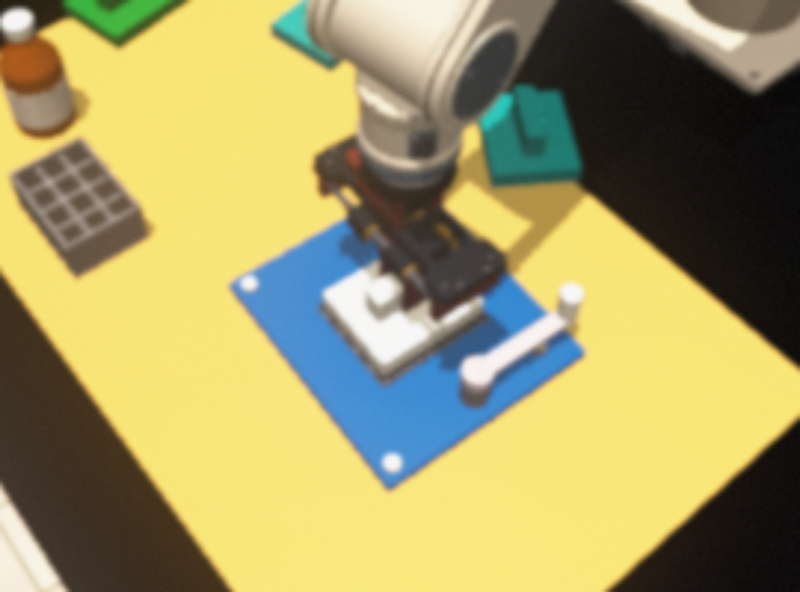

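The final view shows the cover flat on the press at (400,320), with its plate top at 41–42 mm as expected when fully down. The keeper is at 90° from (475,372) to (570,298), and the bystanders are untouched.

```bash
python3 -c "
from workcell import ticket;print(ticket.close_job())"
```

```text
the job is handed in; nothing more can be done
None
```

The job is handed in: the keeper is at about 90° over the stud, and the cover slid onto the dowel and is held fully down at about 16 N, with the bystanders untouched, at about 16.5 s of the 61 s allowed.

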